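# Park the print roller in its sloped gutter

### The arm

A 6-joint arm with a two-finger parallel gripper is mounted at the origin on the work surface. World frame = base frame: x ahead of the robot, y to its left, z up, the work surface at z = 0. Lengths are in m, angles in rad, forces in N, time in s.
With the tool pointing down it reaches from about 0.35 to 0.975 m from the base axis. Payload 4.9 kg.
Tool frame: the origin (TCP) lies midway between the tips of the shut fingers; the grasp point (between the pads) lies 19 mm behind it; z points along the fingers, y is the line along which they close (so a half turn about z gives the same grasp; the last joint's range is limited). The gripper opens to 85 mm and grips with 20 to 120 N. Pads are 22 mm wide; open, the fingers measure 114 mm over their backs; the gripper's body (76 mm by 85 mm) begins 54 mm behind the grasp point. The pads swing forward as they close: fully open they stand 13 mm farther back than shut.
Start: joints at [-1.328, 0.053, 1.613, -0, 1.476, -0.119], TCP at [0.221, -0.585, 0.231] pointing down, gripper open.
Joint ranges: [-3.01, 3.01], [-1.01, 2.22], [0.06, 2.58], [-1.02, 4.17], [0.09, 2.62], [-3.14, 3.14]. Speed limits (rad/s): [2.57, 2.57, 3.14, 3.14, 3.14, 3.14].

### API

Orientations are given as a rotation vector (axis times angle).
In Python, from station import ctrl gives the robot as it stands.
- The arm moves only by the tool carry_out, never from a script. Its argument "moves" is a list of rows, each an object of numbers: "x", "y", "z": the shift along the tool's x, y, z in units of 25 mm (1.0 is 25 mm); "turn": the turn about the tool's z in rad. In form: [{"x": .., "y": .., "z": .., "turn": ..}, ...]. A call has exactly 8 rows; each row shifts and turns the commanded pose from where the row before left it, along the tool's axes as they then stand; what a row does not reach is not made up. A row lasts 1/10 s, in which the tool goes at most 50 mm and 8.59 degrees, less where a joint would pass 70% of its speed; a pose out of reach is approached as far as the arm can. A call is refused whole if a number of a shift passes 1 or a number of a turn 0.15, either way. A call with a gripper value outside its range is refused whole. "grip" is the finger opening in mm, from 0 to 85.4, set as the call begins (left out, the last holds). The fingers move at their own pace and stop on an object; "newtons" is the grip in N (left out, the last holds). Time passes only in rows, so rows that do not move let the fingers close, or fill a call up. It gives the time, the measured TCP pose, the force, the opening and the grip force at its end, in the units of the state.
- ctrl.get_obs(): the state, without advancing time (a new reading comes with each control period).
- ctrl.get_image(name): name is "scene" or "top" or "wrist"; returns the picture (400x640x3 uint8, red, green, blue); there is no depth.
- ctrl.calibration(name): a dict with "fx", "fy", "cx", "cy" (pixels), "R" (3x3) and "t" (3): a world point X has camera coordinates R X + t; the wrist camera has in their place "T_tool_cam" (4x4, takes a point from camera to tool coordinates, whose origin is the TCP and whose axes are the flange's). Camera axes: x right, y down, z forward; pixel columns grow to the right and rows downward; lengths in m; the calibration is good to about 2 mm. A picture is of the moment at which its call begins: read the wrist's pose just before it. calibration takes no time and is no camera call.
- ctrl.finish_job(): hands the job in; it is judged then, once.
Trained networks look in the newest picture that a camera, given by its name, has taken for a name from the list of things; names that differ only in an ending like _2 or _b are one class to them, and where a whole thing is asked for, a point or a joint stands for the part that bears it (a point fixed in the world has none). Each returns a list of dicts, best first, with "confidence" (0 to 1); they miss things now and then, are a little off and sometimes report something else, mostly with a low value. They report only what shows in the picture. A call takes as long as a camera call. They do not tell look-alikes from the thing itself.
- ctrl.look_for(camera, query): "rect" ([left, top, width, height] in pixels, round what is visible of it).
- ctrl.mark_of(camera, query): "pixel" ([column, row] in pixels: a listed point, or the origin of a listed thing).
The state is a dict: "t": time; "q": joint angles; "dq": joint speeds; "effort": joint torques, N m; "tool_pos": TCP position; "tool_rot": TCP orientation; "contact_force": force on the tool from outside, world axes, zero at the start; "wrist_torque": the same for the moment, N m; "opening": finger opening in m; "grip_force": force on a finger pad.
Only numpy, scipy, OpenCV 4.12 (cv2) and the standard library are available. Lean on these libraries where they do the work, as an engineer would, in place of code of your own. Each camera call takes 0.05 s, during which the arm holds its last target. There are 200 camera calls.

### The job

With the fingertips, push the metal roller that lies in the sloped gutter up to the top end, over the crest and down into the cradle against the end stop, then push the keeper arm round until it lies fully across the gutter behind the roller so that it cannot roll back. Do not pick up the roller or lift it off the gutter floor, and do not flick it. Leave the other things on the bench where they are.

Things in the scene. Friction and masses are not known exactly. Their poses are not given: they have to be found in the camera images.
- gutter: sheet-aluminium gutter, 281 mm long, fixed to the bench. Origin: on the bench top under its middle; +x level, uphill along its centre line, +y across it (left when looking uphill), z up. Floor 70 mm wide between side walls 4 mm thick that rise only 12 mm above the floor. The floor climbs at 8 degrees from the low end to the crest, then falls at 10 degrees (the cradle) to the end stop
- low_end (a point): floor surface at the low end, on the centre line; gutter frame x = -150, z = 40 mm. A sill 6 mm thick and 8 mm above the floor stands just downhill of it and keeps the roller in; nothing stands behind the sill, so a fingertip at least 12 mm above the floor line can come in behind the roller
- crest (a point): floor surface at the crest, on the centre line; gutter frame x = +60, z = 69.5 mm
- cradle (a point): where the roller's centre rests when it lies in the cradle against the end stop; gutter frame x = +100, z = 88 mm. The end stop is an upright plate, face at x = +125 mm, 6 mm thick, top 100 mm above the bench
- ramp: the gutter's climbing floor. Origin: on the floor surface at the low end, on the centre line; +x up along the slope (crest at 212 mm), y as the gutter's, z square to the floor
- roller: smooth steel roller lying across the gutter, black dots at its end centres, diameter 50, length 64 mm, about 0.25 to 0.5 kg, slippery. Origin: its centre; y along its length, other axes turn as it rolls. Starts against the sill (gutter frame x = -135, z = 67 mm). Rolls back if let go before the crest; past it, rolls by itself into the cradle
- keeper (a joint): angle of the keeper, a level steel arm on an upright pivot (light friction, about 1 N at the tip; stays where left). In the gutter frame it points along 250 degrees minus this angle (from +x towards +y). 0 = open, outside the gutter on its -y side; grows as it swings by way of downhill over the gutter; 2.79 rad = closed, square across towards +y, at its limit. Starts at 0.17 to 0.79
- keeper_pivot (a point): keeper's pivot axis at the arm's mid-height; gutter frame x = +66, y = -52, z = 94 mm. The arm is 10 mm wide, 18 mm tall (85 to 103 mm above the bench); a 20 mm round boss is at the pivot
- keeper_tip (a point): on the keeper arm's centre line at mid-height, 90 mm from the pivot axis, at the arm's free end
- spare_roller: a second identical metal roller, diameter 50 mm, 64 mm tall, standing upright on the bench beside the gutter; leave it alone. Origin: centre of its underside
- jar: small amber jar with white lid, diameter 44 mm, 58 mm tall, beside the gutter; leave it alone. Origin: centre of its underside
- book: closed black book lying flat, 150 x 105 x 32 mm, on the bench beyond the gutter's uphill end; leave it alone. Origin: centre of its underside
- bottle: small blue bottle, diameter 38 mm, 85 mm tall, beside the gutter's low end; leave it alone. Origin: centre of its underside
- brush: flat brush lying on the bench, 200 mm long; leave it alone. Origin: on its underside near its middle
- frame: picture frame lying flat, 180 x 140 x 14 mm; leave it alone. Origin: centre of its underside
Mind the look-alikes: they are no part of the job. Leave any red, turquoise or yellow look-alike of the roller alone.

How it is judged:
On the way, in this order (a step that is already met when the one before it is completed fails the run):
1. the roller rests in the cradle at the top, against the end stop (x of roller in the frame of gutter between 0.088 and 0.112 m and y of roller in the frame of gutter between -0.01 and 0.01 m and z of roller in the frame of gutter between 0.08 and 0.096 m and linear speed of roller below 0.03 m/s), for 0.2 s.
2. the keeper arm is fully across the gutter behind the roller (all of step 1 and value of joint keeper above 2.65 rad), for 0.2 s.
At the end, for the whole second after the job is handed in: The roller lies still (under 30 mm/s) in the cradle, its centre within 12 mm of the resting place against the end stop along the gutter, within 10 mm of the centre line and 8 mm in height, and the keeper is closed to within 0.14 rad of its limit (all of step 2 and distance of gutter from where it was at the start of the episode below 0.005 m); the robot touches nothing.
It fails at once if the roller is lifted more than 8 mm off the gutter floor (z of roller in the frame of ramp above 0.033 m).
It fails at once if the roller is flicked (faster than 0.8 m/s) (linear speed of roller above 0.8 m/s).
It fails at once if the other things on the bench are moved more than 20 mm (distance of any of spare_roller, jar, book, bottle, brush, frame from where it was at the start of the episode above 0.02 m).
It also fails if it takes over 58 s, if anything falls off the work surface, if the arm or the gripper's body presses on something with over 40 N, if the wrist force passes 120 N, or if a joint passes its speed limit or range.

## Working session

There is one attempt and no reset: what is moved stays moved. The work goes in short steps, Python scripts to look and compute and a tool call to move; the robot and the scene stay as the last step left them, time stands still between calls to the robot, and variables do not carry over. Pictures are saved under pics/ and viewed, at most 10 in all, crops included, and the job is handed in when it is done.

Besides the shell and the picture viewer there is one more tool, called after ">>>" as name(argument=value, ...) on one line, values as JSON. carry_out: Moves the arm, as the interface text tells. Its arguments: {"type":"object","properties":{"moves":{"type":"array"},"grip":{"type":"number"},"newtons":{"type":"number"}},"required":["moves"]}

```bash
mkdir -p pics; cat > h.py <<'E'
from station import ctrl
import numpy as np, cv2
def snap(n,f):
    im=ctrl.get_image(n); cv2.imwrite('pics/'+f,im[:,:,::-1]); return im
def ray(cal,p):
    R=np.array(cal['R']);t=np.array(cal['t'])
    d=R.T@np.array([(p[0]-cal['cx'])/cal['fx'],(p[1]-cal['cy'])/cal['fy'],1]); return -R.T@t,d
def atz(cal,p,z):
    o,d=ray(cal,p); return o+d*(z-o[2])/d[2]
def proj(cal,X):
    c=np.array(cal['R'])@np.array(X)+np.array(cal['t']); return np.array([c[0]/c[2]*cal['fx']+cal['cx'],c[1]/c[2]*cal['fy']+cal['cy']])
E
python3 - <<'E'
from h import *
a=snap('scene','s0.png');b=snap('top','t0.png')
cv2.imwrite('pics/both.png',cv2.resize(np.vstack([a,b])[:,:,::-1],(480,600)))
for n in('top','scene'):
    c=ctrl.calibration(n)
    for q,z in(('low_end',.04),('crest',.0695),('cradle',.088),('roller',.067),('keeper_pivot',.094),('keeper_tip',.094),('gutter',0),('spare_roller',0),('jar',0),('bottle',0)):
        for d in ctrl.mark_of(n,q)[:3]: print(n,q,np.round(d['pixel'],1),round(d['confidence'],2),np.round(atz(c,d['pixel'],z),4))
o=ctrl.get_obs();print(o['t'],o['tool_pos'],o['tool_rot'],o['opening'])
E
```

```text
top low_end [353.6 211.4] 0.93 [ 0.5303 -0.1742  0.04  ]
top crest [285.4 214.7] 0.69 [0.5162 0.0412 0.0695]
top cradle [307.9 215.7] 0.41 [ 0.5127 -0.0299  0.088 ]
top roller [350.2 212.1] 0.89 [ 0.5263 -0.1616  0.067 ]
top roller [307.8 149.9] 0.83 [ 0.7229 -0.0267  0.067 ]
top roller [368.9 256.9] 0.64 [ 0.3877 -0.2199  0.067 ]
top keeper_pivot [285.5 196.7] 0.96 [0.5705 0.0398 0.094 ]
top keeper_tip [304.7 177.3] 0.54 [ 0.6314 -0.0188  0.094 ]
top gutter [306.6 214.9] 0.6 [ 0.5199 -0.0231  0.    ]
top spare_roller [335.7 247.2] 0.72 [ 0.4155 -0.119   0.    ]
top jar [293.  250.7] 0.65 [0.4028 0.02   0.    ]
top bottle [335.5 248.4] 0.59 [ 0.4116 -0.1184  0.    ]
top bottle [341.3 171. ] 0.46 [ 0.6661 -0.1362  0.    ]
top bottle [351.5 212.7] 0.37 [ 0.5284 -0.1701  0.    ]
scene low_end [275.7 232.3] 0.61 [ 0.536  -0.1792  0.04  ]
scene crest [330.5 177.7] 0.92 [0.5131 0.0324 0.0695]
scene cradle [341.8 166.8] 0.55 [0.5171 0.0702 0.088 ]
scene roller [291.5 288.6] 0.96 [ 0.6966 -0.2638  0.067 ]
scene roller [280.2 222.1] 0.91 [ 0.5363 -0.1626  0.067 ]
scene roller [227.5 214.8] 0.8 [ 0.4285 -0.2442  0.067 ]
scene keeper_pivot [347.5 180. ] 0.92 [0.5658 0.0422 0.094 ]
scene keeper_tip [341. 204.] 0.71 [ 0.6126 -0.0282  0.094 ]
scene gutter [312.  205.2] 0.84 [ 0.5066 -0.0299  0.    ]
scene spare_roller [262.4 207.9] 0.72 [ 0.4215 -0.1356  0.    ]
scene jar [341.5 164.3] 0.63 [0.4482 0.1426 0.    ]
scene jar [297.9 179.6] 0.57 [0.4071 0.0059 0.    ]
scene bottle [321.9 268. ] 0.66 [ 0.6726 -0.1488  0.    ]
1.1 [ 0.22121586 -0.5845152   0.23131199] [ 3.09032401e+00  5.65216237e-01 -2.93226131e-05] 0.08567335640090266
```

View pics/s0.png

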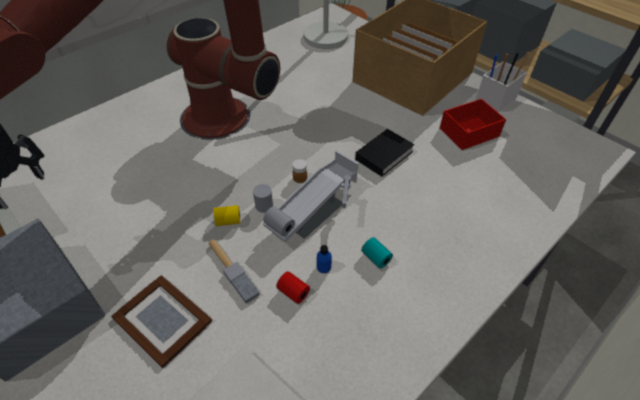

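View pics/t0.png

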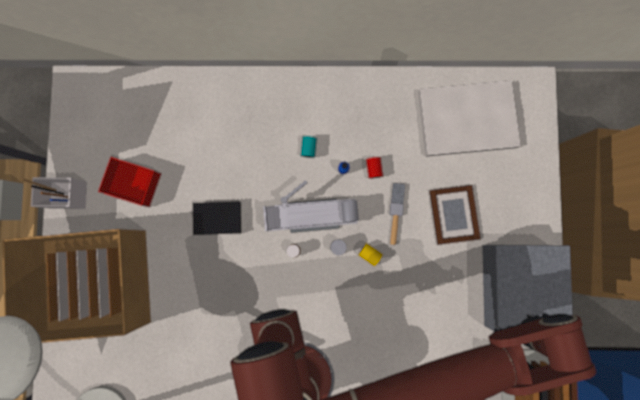

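Candidates for the roller (scene / top pixels):
- Grey cylinder in the gutter: (280,221) / (350,212). **Chosen**: it is metal and lies across the gutter at the low end.
- Red: (293,288) / (375,167).
- Yellow: (227,215) / (370,254).
- Turquoise: (377,251) / (309,147).
- Upright spare: (262,197) / (338,246).

The keeper is on the world +x side of the gutter. Next I fit the gutter pose and check it with overlays.

```bash
cat > fit.py <<'E'
from h import *
from scipy.optimize import least_squares
P=dict(low_end=(-.15,0,.04),crest=(.06,0,.0695),keeper_pivot=(.066,-.052,.094),roller=(-.135,0,.067),cradle=(.1,0,.088))
def G(p,X):
    c,s=np.cos(p[2]),np.sin(p[2]); return np.array([p[0]+c*X[0]-s*X[1],p[1]+s*X[0]+c*X[1],X[2]])
obs=[('top','low_end',(353.6,211.4)),('top','crest',(285.4,214.7)),('top','keeper_pivot',(285.5,196.7)),('top','roller',(350.2,212.1)),
('scene','low_end',(275.7,232.3)),('scene','crest',(330.5,177.7)),('scene','keeper_pivot',(347.5,180)),('scene','roller',(280.2,222.1)),('scene','cradle',(341.8,166.8))]
C={n:ctrl.calibration(n) for n in('top','scene')}
f=lambda p:np.concatenate([proj(C[n],G(p,P[q]))-m for n,q,m in obs])
r=least_squares(f,[.52,-.023,1.655],loss='soft_l1');p=r.x
if __name__=='__main__':
    print(p,np.degrees(p[2]),np.round(f(p).reshape(-1,2),1).tolist())
    kt=[('top',(304.7,177.3)),('scene',(341,204))]
    k=least_squares(lambda a:np.concatenate([proj(C[n],G(p,(.066+.09*np.cos(4.363-a[0]),-.052+.09*np.sin(4.363-a[0]),.094)))-m for n,m in kt]),[.5]).x[0];print('keeper',k)
    outs=[]
    for n,fn,(x0,y0,w,h) in(('scene','s0.png',(235,130,150,120)),('top','t0.png',(250,155,150,120))):
        im=cv2.imread('pics/'+fn)[y0:y0+h,x0:x0+w];im=cv2.resize(im,None,fx=5,fy=5,interpolation=cv2.INTER_CUBIC)
        d=lambda X:tuple(int(v) for v in (proj(C[n],G(p,X))-[x0,y0]+.5)*5)
        for s in(-.035,.035): 
            cv2.line(im,d((-.15,s,.04)),d((.06,s,.0695)),(0,0,255),1);cv2.line(im,d((.06,s,.0695)),d((.125,s,.058)),(0,255,0),1)
        cv2.line(im,d((.066,-.052,.094)),d((.066+.09*np.cos(4.363-k),-.052+.09*np.sin(4.363-k),.094)),(255,0,0),1)
        cv2.circle(im,d((-.135,-.032,.067)),4,(0,255,255),1);cv2.circle(im,d((-.135,.032,.067)),4,(0,255,255),1)
        outs.append(im[:,:,:])
    cv2.imwrite('pics/ov.png',cv2.resize(np.vstack(outs),(480,768))[:600] if 0 else cv2.resize(np.hstack(outs),(800,320)))
E
python3 fit.py
```

```text
[ 0.52118989 -0.02723984  1.64758842] 94.39986257133145 [[0.8, -0.8], [2.7, -0.1], [-0.9, 0.8], [0.1, -1.7], [-0.1, -1.3], [0.9, 0.7], [0.7, 0.4], [-1.0, -1.3], [-0.4, -1.1]]
keeper 0.63861031137772
```

View pics/ov.png

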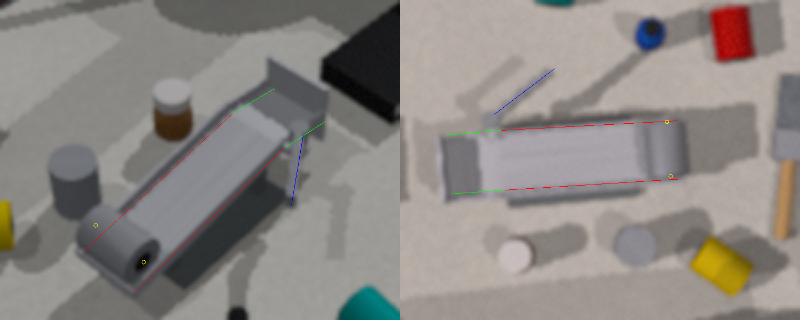

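The picture shows the grey roller at the low end: dotted end face at native scene (264,181) in the left crop, and native top (384,185) in the right crop. The overlay matches it to about 3 mm. I'm moving above the low end.

>>> carry_out(moves=[{"x": 1, "y": -0.55}, {"x": 1, "y": -0.55}, {"x": 1, "y": -0.55}, {"x": 1, "y": -0.55}, {"x": 1, "y": -0.55}, {"x": 1, "y": -0.55}, {"x": 1, "y": -0.55}, {"x": 1, "y": -0.55}], grip=30)

```text
validation failed for argument at $.mo...
```

>>> carry_out(moves=[{"x": 1, "y": -0.55}, {"x": 1, "y": -0.55}, {"x": 1, "y": -0.55}, {"x": 1, "y": -0.55}, {"x": 1, "y": -0.55}, {"x": 1, "y": -0.55}, {"x": 1, "y": -0.55}, {"x": 1, "y": -0.55}])

```text
validation failed for argument at $.mo...
```

>>> carry_out(moves=[{"x": 0.97, "y": -0.51}, {"turn": -0.143}, {"turn": -0.143}, {"turn": -0.143}, {"turn": -0.143}, {"turn": -0.143}, {"turn": -0.143}, {"turn": -0.143}])

```text
validation failed for argument at $.mo...
```

>>> carry_out(moves=[{"turn": -0.143}, {"turn": -0.142}, {"z": 0.6}, {"z": 0.6}, {"z": 0.6}, {"z": 0.6}, {}, {}])

```text
validation failed for argument at $.mo...
```

```bash
cat >> h.py <<'E'
def wcal():
    from scipy.spatial.transform import Rotation as Ro
    o=ctrl.get_obs();c=dict(ctrl.calibration('wrist'));T=np.eye(4);T[:3,:3]=Ro.from_rotvec(o['tool_rot']).as_matrix();T[:3,3]=o['tool_pos']
    M=np.linalg.inv(T@np.array(c['T_tool_cam']));c['R'],c['t']=M[:3,:3],M[:3,3];return c
E
python3 - <<'E'
from fit import *
c=wcal();im=snap('wrist','w1.png')
o=ctrl.get_obs();print(o['t'],o['tool_pos'],o['tool_rot'],o['opening'])
for q in P:
    for d in ctrl.mark_of('wrist',q)[:2]: print(q,np.round(d['pixel'],1),round(d['confidence'],2),'exp',np.round(proj(c,G(p,P[q])),1),np.round(atz(c,d['pixel'],P[q][2]),4),G(p,P[q]).round(4))
v=im[:,:,::-1].copy()
d=lambda X:tuple(int(a) for a in proj(c,G(p,X)))
for s in(-.035,.035):cv2.line(v,d((-.15,s,.04)),d((.06,s,.0695)),(0,0,255),1)
cv2.imwrite('pics/w1o.png',v)
E
```

```text
1.15 [ 0.22121752 -0.58450294  0.23128173] [-3.09027769e+00 -5.65165503e-01 -2.83190092e-05] 0.08533678088889557
```

View pics/w1o.png

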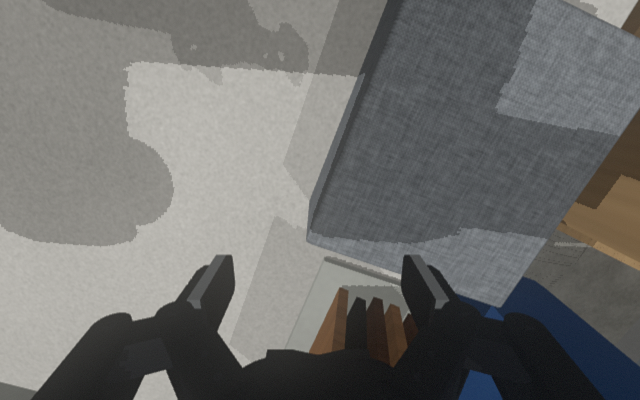

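The rejected calls moved nothing; each row needs all four keys. The wrist view shows a box beside the gripper (corner at about (310,240)), so I'll move away from it first.

>>> carry_out(moves=[{"x": 0.8, "y": -1, "z": 0, "turn": 0}, {"x": 0.8, "y": -1, "z": 0, "turn": 0}, {"x": 0.8, "y": -1, "z": 0, "turn": 0}, {"x": 0.8, "y": -1, "z": 0, "turn": 0}, {"x": 0.8, "y": -1, "z": 0, "turn": 0}, {"x": 0.8, "y": -1, "z": 0, "turn": 0}, {"x": 0.8, "y": -1, "z": 0, "turn": 0}, {"x": 0.8, "y": -1, "z": 0, "turn": 0}], grip=30)

```text
t: 2.2
tool_pos: [0.3003, -0.3396, 0.2314]
tool_rot: [3.09, 0.565, 0.0]
contact_force: [0.6, 0.5, -0.2]
opening: 0.0297
grip_force: 0.0
```

>>> carry_out(moves=[{"x": 1, "y": -0.1, "z": 0, "turn": 0}, {"x": 1, "y": -0.1, "z": 0, "turn": 0}, {"x": 1, "y": -0.1, "z": 0, "turn": 0}, {"x": 1, "y": -0.1, "z": 0, "turn": 0}, {"x": 1, "y": -0.1, "z": 0, "turn": 0}, {"x": 1, "y": -0.1, "z": 0, "turn": 0}, {"x": 1, "y": -0.1, "z": 0, "turn": 0}, {"x": 1, "y": -0.1, "z": 0, "turn": 0}])

```text
t: 3.0
tool_pos: [0.481, -0.2507, 0.2314]
tool_rot: [3.09, 0.565, 0.0]
contact_force: [0.7, -0.4, -0.6]
opening: 0.03
grip_force: 0.0
```

>>> carry_out(moves=[{"x": 1, "y": -0.2, "z": 0, "turn": 0}, {"x": 1, "y": -0.2, "z": 0, "turn": -0.143}, {"x": 0.5, "y": 0, "z": 0, "turn": -0.143}, {"x": 0, "y": 0, "z": 0, "turn": -0.143}, {"x": 0, "y": 0, "z": 0, "turn": -0.143}, {"x": 0, "y": 0, "z": 0, "turn": -0.143}, {"x": 0, "y": 0, "z": 0, "turn": -0.143}, {"x": 0, "y": 0, "z": 0, "turn": -0.143}])

```text
t: 3.8
tool_pos: [0.5342, -0.2182, 0.2313]
tool_rot: [2.434, 1.986, 0.0]
contact_force: [-0.5, -0.1, -0.0]
opening: 0.0296
grip_force: 0.0
```

>>> carry_out(moves=[{"x": 0, "y": 0, "z": 0, "turn": -0.143}, {"x": 0, "y": 0, "z": 0, "turn": -0.142}, {"x": 0, "y": 0, "z": 0.6, "turn": 0}, {"x": 0, "y": 0, "z": 0.6, "turn": 0}, {"x": 0, "y": 0, "z": 0.6, "turn": 0}, {"x": 0, "y": 0, "z": 0.6, "turn": 0}, {"x": 0, "y": 0, "z": 0, "turn": 0}, {"x": 0, "y": 0, "z": 0, "turn": 0}])

```text
t: 4.6
tool_pos: [0.5339, -0.2181, 0.1704]
tool_rot: [-2.134, -2.304, 0.001]
contact_force: [0.1, -0.1, 0.9]
opening: 0.0302
grip_force: 0.0
```

```bash
cat >w.py <<'E'
from fit import *
import sys
n=sys.argv[1];c=wcal();im=snap('wrist',n+'.png')
o=ctrl.get_obs();print(o['t'],o['tool_pos'],o['tool_rot'],o['opening'])
for q in P:
    for d in ctrl.mark_of('wrist',q)[:2]: print(q,np.round(d['pixel'],1),round(d['confidence'],2),'exp',np.round(proj(c,G(p,P[q])),1),np.round(atz(c,d['pixel'],P[q][2]),4),G(p,P[q]).round(4))
v=im[:,:,::-1].copy()
d=lambda X:tuple(int(a) for a in proj(c,G(p,X)))
for s in(-.035,.035):cv2.line(v,d((-.15,s,.04)),d((.06,s,.0695)),(0,0,255),1)
cv2.imwrite('pics/'+n+'o.png',v)
E
python3 w.py w2
```

```text
4.65 [ 0.53439374 -0.21836085  0.17145201] [2.13447133e+00 2.30475898e+00 1.26620736e-04] 0.030075135368368335
roller [445.9 214.5] 0.96 exp [320.5 131.6] [ 0.6505 -0.2266  0.067 ] [ 0.5315 -0.1618  0.067 ]
roller [180.1 184.6] 0.87 exp [320.5 131.6] [ 0.4124 -0.2166  0.067 ] [ 0.5315 -0.1618  0.067 ]
```

View pics/w2o.png

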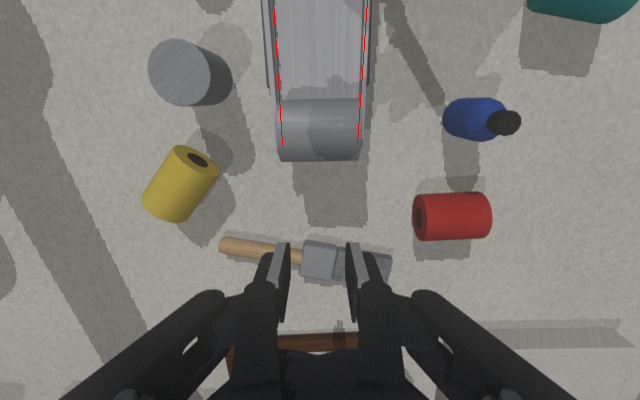

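The wrist view shows the grey roller spanning columns 277–361 and rows 98–161, so its centre is at about (319,130). My model predicts (320,132), so the alignment is good. I'm descending behind it.

>>> carry_out(moves=[{"x": 0, "y": 0, "z": 0.8, "turn": 0}, {"x": 0, "y": 0, "z": 0.8, "turn": 0}, {"x": 0, "y": 0, "z": 0.8, "turn": 0}, {"x": 0, "y": 0.05, "z": 0.8, "turn": 0}, {"x": 0, "y": 0, "z": 0.8, "turn": 0}, {"x": 0, "y": 0, "z": 0.64, "turn": 0}, {"x": 0, "y": 0, "z": 0, "turn": 0}, {"x": 0, "y": 0, "z": 0, "turn": 0}])

```text
t: 5.7
tool_pos: [0.5356, -0.2183, 0.0556]
tool_rot: [2.134, 2.305, 0.0]
contact_force: [-0.0, 0.1, -0.3]
opening: 0.0298
grip_force: 0.0
```

>>> carry_out(moves=[{"x": 0.2, "y": 0, "z": 0, "turn": 0}, {"x": 0.2, "y": 0, "z": 0, "turn": 0}, {"x": 0.2, "y": 0, "z": 0, "turn": 0}, {"x": 0.15, "y": 0, "z": -0.02, "turn": 0}, {"x": 0.15, "y": 0, "z": -0.02, "turn": 0}, {"x": 0.15, "y": 0, "z": -0.02, "turn": 0}, {"x": 0.15, "y": 0, "z": -0.02, "turn": 0}, {"x": 0.15, "y": 0, "z": -0.02, "turn": 0}])

```text
t: 6.5
tool_pos: [0.533, -0.1844, 0.058]
tool_rot: [2.134, 2.305, -0.0]
contact_force: [-0.0, -0.3, 0.3]
opening: 0.0299
grip_force: 0.6
```

>>> carry_out(moves=[{"x": 0.25, "y": 0, "z": -0.035, "turn": 0}, {"x": 0.3, "y": 0, "z": -0.042, "turn": 0}, {"x": 0.3, "y": 0, "z": -0.042, "turn": 0}, {"x": 0.3, "y": 0, "z": -0.042, "turn": 0}, {"x": 0.3, "y": 0, "z": -0.042, "turn": 0}, {"x": 0.3, "y": 0, "z": -0.042, "turn": 0}, {"x": 0.3, "y": 0, "z": -0.042, "turn": 0}, {"x": 0.3, "y": 0, "z": -0.042, "turn": 0}])

```text
t: 7.3
tool_pos: [0.5283, -0.1253, 0.0661]
tool_rot: [-2.134, -2.305, -0.0]
contact_force: [0.5, -1.8, 0.7]
opening: 0.0303
grip_force: 0.7
```

```bash
python3 w.py w3
```

```text
7.35 [ 0.52816194 -0.12417533  0.06610449] [-2.13294725e+00 -2.30522029e+00 -1.20017613e-03] 0.030260982150886198
low_end [314.  302.3] 0.93 exp [318.7 302.1] [ 0.5295 -0.1773  0.04  ] [ 0.5327 -0.1768  0.04  ]
roller [316.5 200.3] 0.61 exp [318.8 311. ] [ 0.525 -0.093  0.067] [ 0.5315 -0.1618  0.067 ]
```

View pics/w3o.png

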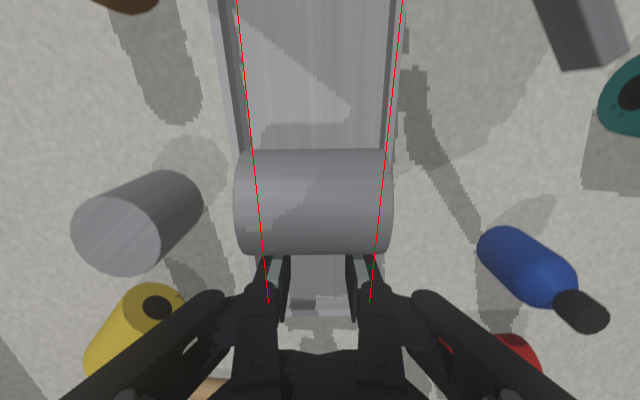

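The wrist view shows the roller square at about (314,200), with both fingertips against it. The gutter lies about 4 mm to the left of the model, so I continue with a small correction.

>>> carry_out(moves=[{"x": 0.3, "y": -0.03, "z": -0.042, "turn": 0}, {"x": 0.3, "y": -0.03, "z": -0.042, "turn": 0}, {"x": 0.3, "y": -0.03, "z": -0.042, "turn": 0}, {"x": 0.3, "y": -0.03, "z": -0.042, "turn": 0}, {"x": 0.3, "y": -0.03, "z": -0.042, "turn": 0}, {"x": 0.3, "y": 0, "z": -0.042, "turn": 0}, {"x": 0.3, "y": 0, "z": -0.042, "turn": 0}, {"x": 0.3, "y": 0, "z": -0.042, "turn": 0}])

```text
t: 8.4
tool_pos: [0.5199, -0.0657, 0.0745]
tool_rot: [2.134, 2.305, -0.0]
contact_force: [-0.2, -2.4, 0.6]
opening: 0.0299
grip_force: 0.7
```

>>> carry_out(moves=[{"x": 0.3, "y": 0, "z": -0.042, "turn": 0}, {"x": 0.3, "y": 0, "z": -0.042, "turn": 0}, {"x": 0.3, "y": 0, "z": -0.042, "turn": 0}, {"x": 0.25, "y": 0, "z": -0.035, "turn": 0}, {"x": 0.25, "y": 0, "z": -0.035, "turn": 0}, {"x": 0.2, "y": 0, "z": -0.028, "turn": 0}, {"x": 0.2, "y": 0, "z": -0.028, "turn": 0}, {"x": 0.2, "y": 0, "z": -0.028, "turn": 0}])

```text
t: 9.2
tool_pos: [0.5163, -0.0177, 0.082]
tool_rot: [2.132, 2.304, -0.005]
contact_force: [-2.8, -14.5, 6.4]
opening: 0.0299
grip_force: 7.2
```

>>> carry_out(moves=[{"x": 0.2, "y": 0, "z": -0.028, "turn": 0}, {"x": 0.2, "y": 0, "z": -0.028, "turn": 0}, {"x": 0.2, "y": 0, "z": -0.02, "turn": 0}, {"x": 0.2, "y": 0, "z": -0.02, "turn": 0}, {"x": 0.2, "y": 0, "z": 0, "turn": 0}, {"x": 0.2, "y": 0, "z": 0, "turn": 0}, {"x": 0, "y": 0, "z": 0, "turn": 0}, {"x": 0, "y": 0, "z": 0, "turn": 0}])

```text
t: 10.0
tool_pos: [0.5132, 0.0142, 0.083]
tool_rot: [-2.132, -2.305, 0.001]
contact_force: [0.2, 0.3, 0.1]
opening: 0.0298
grip_force: 0.0
```

```bash
python3 w.py w4
```

```text
10.05 [0.51330657 0.01405945 0.08315202] [-2.13230361e+00 -2.30543389e+00  8.20008962e-04] 0.030283020698291363
crest [313.8 213.7] 0.91 exp [326.5 215.7] [0.5092 0.0332 0.0695] [0.5166 0.0326 0.0695]
keeper_pivot [419.7 219.4] 0.83 exp [434.  223.4] [0.5606 0.0441 0.094 ] [0.568  0.0426 0.094 ]
roller [595.1 282.7] 0.88 exp [323.9 441.3] [ 0.6905 -0.0007  0.067 ] [ 0.5315 -0.1618  0.067 ]
roller [310.7 146.8] 0.75 exp [323.9 441.3] [0.5047 0.071  0.067 ] [ 0.5315 -0.1618  0.067 ]
```

View pics/w4o.png

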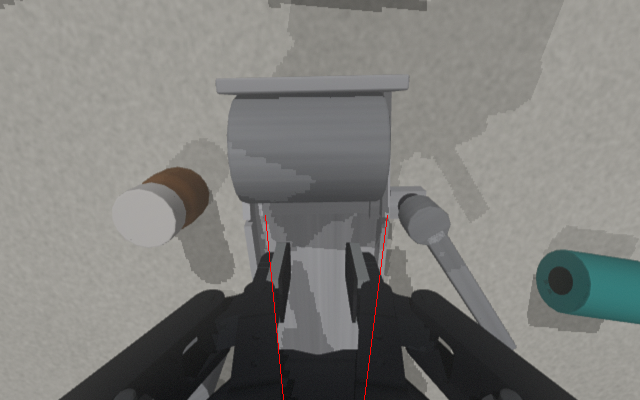

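The wrist view shows the roller at about (310,147), seated against the end stop. The keeper is at lower right, with its boss at (425,215) and its arm reaching (505,345). I'm lifting, shutting the fingers and going round to the keeper's outer side.

>>> carry_out(moves=[{"x": -0.1, "y": 0, "z": -0.7, "turn": -0.02}, {"x": 0, "y": 0, "z": -0.75, "turn": 0}, {"x": 0, "y": 0, "z": -0.75, "turn": 0}, {"x": 0, "y": 0, "z": -0.7, "turn": 0}, {"x": -0.1, "y": 0.8, "z": 0, "turn": 0}, {"x": -0.1, "y": 0.8, "z": 0, "turn": 0}, {"x": -0.1, "y": 0.8, "z": 0, "turn": 0}, {"x": -0.1, "y": 0.8, "z": 0, "turn": 0}], grip=0)

```text
t: 11.1
tool_pos: [0.5954, 0.0086, 0.1563]
tool_rot: [2.111, 2.326, 0.0]
contact_force: [-0.4, -0.2, 1.6]
opening: -0.0003
grip_force: 0.0
```

>>> carry_out(moves=[{"x": -0.06, "y": 0.7, "z": 0, "turn": 0}, {"x": 0, "y": 0.54, "z": 0, "turn": 0}, {"x": 0, "y": 0, "z": 0, "turn": 0}, {"x": 0, "y": 0, "z": 0, "turn": 0}, {"x": 0, "y": 0, "z": 0, "turn": 0}, {"x": 0, "y": 0, "z": 0, "turn": 0}, {"x": 0, "y": 0, "z": 0, "turn": 0}, {"x": 0, "y": 0, "z": 0, "turn": 0}])

```text
t: 11.9
tool_pos: [0.6254, 0.0102, 0.1565]
tool_rot: [2.111, 2.326, 0.0]
contact_force: [-0.4, 0.7, 0.9]
opening: -0.0
grip_force: 0.0
```

```bash
python3 w.py w5; python3 - <<'E'
from h import *
c=wcal()
for q in('keeper_tip','keeper_pivot','crest','cradle'):
    for d in ctrl.mark_of('wrist',q)[:2]: print(q,np.round(d['pixel'],1),round(d['confidence'],2),np.round(atz(c,d['pixel'],dict(crest=.0695,cradle=.088).get(q,.094)),4))
E
```

```text
11.95 [0.62543036 0.01017962 0.15641519] [2.11109602e+00 2.32646587e+00 9.55930525e-05] -0.0001548134888662149
low_end [216.9 343. ] 0.82 exp [219.9 342.1] [ 0.5294 -0.1784  0.04  ] [ 0.5327 -0.1768  0.04  ]
crest [177. 161.] 0.96 exp [185.1 163.7] [0.5103 0.0342 0.0695] [0.5166 0.0326 0.0695]
crest [213.7 202.6] 0.69 exp [185.1 163.7] [0.5387 0.0016 0.0695] [0.5166 0.0326 0.0695]
keeper_pivot [230.  159.8] 0.77 exp [242.3 164. ] [0.5592 0.0448 0.094 ] [0.568  0.0426 0.094 ]
roller [152. 110.] 0.72 exp [210.2 351.4] [0.4924 0.0715 0.067 ] [ 0.5315 -0.1618  0.067 ]
roller [105.6 358.5] 0.62 exp [210.2 351.4] [ 0.424  -0.1818  0.067 ] [ 0.5315 -0.1618  0.067 ]
keeper_tip [308.4 252.6] 0.56 [ 0.6212 -0.0237  0.094 ]
keeper_pivot [230.  159.8] 0.77 [0.5594 0.0449 0.094 ]
crest [177. 161.] 0.96 [0.5105 0.0342 0.0695]
crest [213.7 202.6] 0.69 [0.539  0.0017 0.0695]
```

View pics/w5o.png

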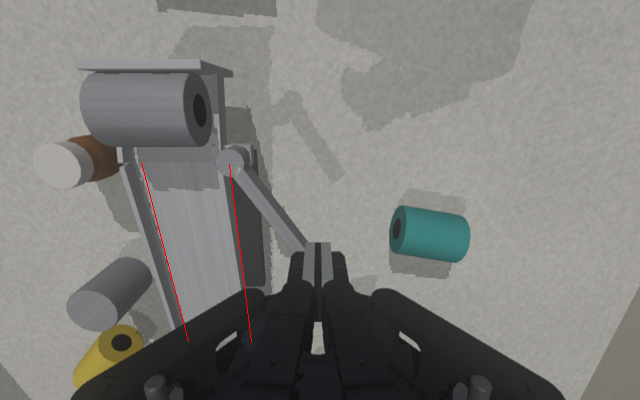

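The wrist view puts the keeper boss at (230,160) and its arm running down-right to the shut fingers near (308,250). The keeper angle is about 0.59 rad. I'll shift outward a little more, then descend.

>>> carry_out(moves=[{"x": 0.12, "y": 0.48, "z": 0, "turn": 0}, {"x": 0, "y": 0, "z": 0.6, "turn": 0}, {"x": 0, "y": 0, "z": 0.6, "turn": 0}, {"x": 0, "y": 0, "z": 0.6, "turn": 0}, {"x": 0, "y": 0, "z": 0.5, "turn": 0}, {"x": 0, "y": 0, "z": 0.4, "turn": 0}, {"x": 0, "y": 0, "z": 0, "turn": 0}, {"x": 0, "y": 0, "z": 0, "turn": 0}])

```text
t: 13.2
tool_pos: [0.6372, 0.0143, 0.0887]
tool_rot: [-2.111, -2.326, 0.0]
contact_force: [-0.5, 0.2, -0.8]
opening: -0.0
grip_force: 0.0
```

>>> carry_out(moves=[{"x": -0.13, "y": -0.32, "z": 0, "turn": 0}, {"x": -0.13, "y": -0.32, "z": 0, "turn": 0}, {"x": -0.14, "y": -0.32, "z": 0, "turn": 0}, {"x": -0.17, "y": -0.31, "z": 0, "turn": 0}, {"x": -0.17, "y": -0.31, "z": 0, "turn": 0}, {"x": -0.17, "y": -0.31, "z": 0, "turn": 0}, {"x": -0.17, "y": -0.31, "z": 0, "turn": 0}, {"x": -0.03, "y": -0.32, "z": 0, "turn": 0}])

```text
t: 14.0
tool_pos: [0.5767, -0.0199, 0.0888]
tool_rot: [2.112, 2.326, 0.0]
contact_force: [1.7, 0.5, 0.9]
opening: 0.0001
grip_force: 0.7
```

>>> carry_out(moves=[{"x": -0.04, "y": -0.32, "z": 0, "turn": 0}, {"x": -0.02, "y": -0.32, "z": 0, "turn": 0}, {"x": 0, "y": -0.32, "z": 0, "turn": 0}, {"x": 0.15, "y": -0.32, "z": 0, "turn": 0}, {"x": 0.17, "y": -0.32, "z": 0, "turn": 0}, {"x": 0.17, "y": -0.32, "z": 0, "turn": 0}, {"x": 0.19, "y": -0.32, "z": 0, "turn": 0}, {"x": 0, "y": 0, "z": 0, "turn": 0}])

```text
t: 14.8
tool_pos: [0.5186, -0.0087, 0.0885]
tool_rot: [-2.109, -2.326, 0.001]
contact_force: [0.3, -0.8, 0.8]
opening: 0.0003
grip_force: 0.0
```

```bash
python3 w.py w6
```

```text
14.85 [ 0.51909581 -0.0089606   0.0885606 ] [-2.10988565e+00 -2.32646724e+00  1.05586447e-03] -6.87568488140157e-05
crest [309.7 169.7] 0.6 exp [321.7 174.1] [0.5096 0.0344 0.0695] [0.5166 0.0326 0.0695]
crest [198.9 307.7] 0.29 exp [321.7 174.1] [ 0.444  -0.067   0.0695] [0.5166 0.0326 0.0695]
keeper_pivot [415.9 170.6] 0.68 exp [430.  176.5] [0.5606 0.0448 0.094 ] [0.568  0.0426 0.094 ]
keeper_pivot [199.5 306.4] 0.34 exp [430.  176.5] [ 0.4544 -0.0449  0.094 ] [0.568  0.0426 0.094 ]
roller [306.4  93.5] 0.97 exp [315.6 413.4] [0.5042 0.0748 0.067 ] [ 0.5315 -0.1618  0.067 ]
roller [595.9 262.8] 0.86 exp [315.6 413.4] [ 0.6971 -0.009   0.067 ] [ 0.5315 -0.1618  0.067 ]
```

View pics/w6o.png

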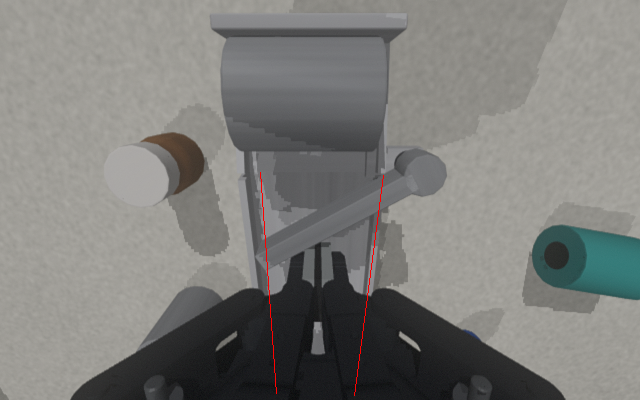

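The wrist view shows the keeper running diagonally across the gutter, from (420,170) to (265,255), and the roller still seated at (306,94). I'm finishing the swing.

>>> carry_out(moves=[{"x": 0.22, "y": -0.1, "z": 0, "turn": 0}, {"x": 0.22, "y": -0.1, "z": 0, "turn": 0}, {"x": 0.22, "y": -0.1, "z": 0, "turn": 0}, {"x": 0.22, "y": -0.1, "z": 0, "turn": 0}, {"x": 0.2, "y": -0.1, "z": 0, "turn": 0}, {"x": 0.15, "y": -0.1, "z": 0, "turn": 0}, {"x": 0.1, "y": 0, "z": 0, "turn": 0}, {"x": 0, "y": 0, "z": 0, "turn": 0}])

```text
t: 15.9
tool_pos: [0.5015, 0.0228, 0.0887]
tool_rot: [-2.11, -2.326, 0.0]
contact_force: [-0.0, -0.8, -0.7]
opening: -0.0001
grip_force: 0.0
```

>>> carry_out(moves=[{"x": 0.1, "y": 0, "z": 0, "turn": 0}, {"x": 0.06, "y": 0, "z": 0, "turn": 0}, {"x": 0, "y": 0, "z": 0, "turn": 0}, {"x": 0, "y": 0, "z": 0, "turn": 0}, {"x": 0, "y": 0, "z": 0, "turn": 0}, {"x": 0, "y": 0, "z": 0, "turn": 0}, {"x": 0, "y": 0, "z": 0, "turn": 0}, {"x": 0, "y": 0, "z": 0, "turn": 0}])

```text
t: 16.7
tool_pos: [0.5016, 0.0234, 0.0888]
tool_rot: [2.109, 2.323, -0.008]
contact_force: [0.1, -9.5, -0.0]
opening: 0.0003
grip_force: 5.3
```

The force has risen to 9.5 N with no further motion, so the keeper is at its limit. I'm backing off, lifting and checking.

>>> carry_out(moves=[{"x": -0.3, "y": 0, "z": 0, "turn": 0}, {"x": -0.6, "y": 0, "z": 0, "turn": 0}, {"x": -0.6, "y": 0, "z": 0, "turn": 0}, {"x": -0.2, "y": 0, "z": -0.8, "turn": 0}, {"x": 0, "y": 0, "z": -0.8, "turn": 0}, {"x": 0, "y": 0, "z": -0.8, "turn": 0}, {"x": 0, "y": 0, "z": -0.5, "turn": 0}, {"x": 0, "y": 0, "z": 0, "turn": 0}])

```text
t: 17.5
tool_pos: [0.507, -0.0169, 0.1636]
tool_rot: [2.109, 2.323, 0.004]
contact_force: [-0.2, -0.3, 0.3]
opening: 0.0003
grip_force: 0.0
```

```bash
python3 w.py w7
```

```text
17.55 [ 0.50613967 -0.01656891  0.1620092 ] [2.11065246e+00 2.32506044e+00 1.51579974e-03] -0.00026127464543450996
low_end [324.1 327.7] 0.64 exp [326.6 326.1] [ 0.5301 -0.1792  0.04  ] [ 0.5327 -0.1768  0.04  ]
low_end [329.7  83.2] 0.48 exp [326.6 326.1] [0.5084 0.0779 0.04  ] [ 0.5327 -0.1768  0.04  ]
crest [326.  143.2] 0.86 exp [335.3 142.7] [0.5092 0.0315 0.0695] [0.5166 0.0326 0.0695]
keeper_pivot [399.5 135.7] 0.58 exp [409.8 140.5] [0.5599 0.0452 0.094 ] [0.568  0.0426 0.094 ]
keeper_pivot [229.6 259.2] 0.28 exp [409.8 140.5] [ 0.4389 -0.0672  0.094 ] [0.568  0.0426 0.094 ]
roller [328.   84.5] 0.82 exp [327.9 333.7] [0.5062 0.0756 0.067 ] [ 0.5315 -0.1618  0.067 ]
roller [541.3 215.7] 0.82 exp [327.9 333.7] [ 0.7056 -0.0142  0.067 ] [ 0.5315 -0.1618  0.067 ]
```

View pics/w7o.png

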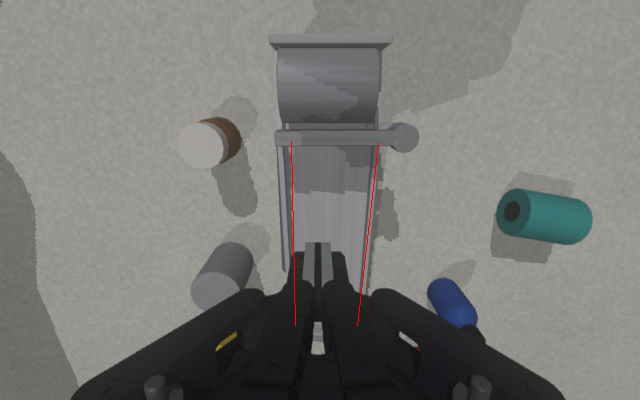

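The wrist view shows the keeper square across the gutter, from (275,138) to (405,138), behind the roller seated at (328,84). The gripper is clear of everything, so I'm handing in.

```bash
python3 -c "
from station import ctrl
print(ctrl.finish_job())"
```

```text
the job is handed in; nothing more can be done
None
```

I pushed the roller over the crest into the cradle, closed the keeper fully across behind it, and handed the job in at about 17.6 s; no verdict came back, but the last wrist picture shows both in place and the gripper clear.

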